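# Pack the measuring cell under its clamp bar and hold it clamped

## Robot

A 6-joint arm with a two-finger parallel gripper is mounted at the origin on the work surface. World frame = base frame: x ahead of the robot, y to its left, z up, the work surface at z = 0. Lengths are in m, angles in rad, forces in N, time in s.
With the tool pointing down it reaches from about 0.375 to 0.975 m from the base axis. Payload 3.8 kg.
Tool frame: the origin (TCP) lies midway between the tips of the shut fingers; the grasp point (between the pads) lies 19 mm behind it; z points along the fingers, y is the line along which they close (so a half turn about z gives the same grasp; the last joint's range is limited). The gripper opens to 85 mm and grips with 20 to 120 N. Pads are 22 mm wide; open, the fingers measure 114 mm over their backs; the gripper's body (76 mm by 85 mm) begins 54 mm behind the grasp point. The pads swing forward as they close: fully open they stand 13 mm farther back than shut.
Start: joints at [1.095, 0.264, 1.604, -0, 1.274, -0.037], TCP at [0.287, 0.611, 0.21] pointing down, gripper open.
Joint ranges: [-2.63, 2.63], [-0.94, 2.18], [0.31, 2.57], [-1.31, 4.45], [0, 2.66], [-2.55, 2.55]. Speed limits (rad/s): [2.57, 2.57, 3.14, 3.14, 3.14, 3.14].

## Interface

Orientations are given as a rotation vector (axis times angle).
In Python, from workcell import bot gives the robot as it stands.
- The arm moves only by the tool step_arm, never from a script. Its argument "motion" is a list of rows, each a list of 5 numbers: the finger opening in cm, from 0 to 8.54, then the shift along the tool's x, y, z in cm, then the turn about the tool's z in degrees. In form: [[claw, dx, dy, dz, twist], ...]. A call has 1 to 20 rows; each row is the pose to reach, as a shift and turn from the pose commanded when the call began, along the tool's axes at that moment; what a row does not reach only later rows make up. A row lasts 1/10 s, in which the tool goes at most 50 mm and 8.59 degrees, less where a joint would pass 70% of its speed; a pose out of reach is approached as far as the arm can. A call with a gripper value outside its range is refused whole. The fingers move at their own pace and stop on an object; "force" is the grip in N (left out, the last holds). Time passes only in rows, so rows that repeat a pose let the fingers close. It gives the time, the measured TCP pose, the force, the opening and the grip force at its end, in the units of the state.
- bot.read_state(): the state, without advancing time (a new reading comes with each control period).
- bot.read_camera(name): name is "scene" or "top"; returns (picture, depth): 384x512x3 uint8, red, green, blue; 384x512 float32, m along the optical axis (not along the pixel's ray), 0 where there is no reading.
- bot.calibration(name): a dict with "mtx" (3x3 intrinsics, pixels), "k1" (the pictures are not rectified: a ray, as slopes to the right and down, at radius r is drawn at 1 + k1 r^2 times it, then the intrinsics apply), "origin" and "orientation" of the camera in the world. Camera axes: x right, y up, looking along -z (the intrinsics and any distortion apply to the point x, -y, -z); pixel columns grow to the right and rows downward; lengths in m; the calibration is good to about 2 mm. A picture is of the moment at which its call begins. calibration takes no time and is no camera call.
- bot.finish_job(): hands the job in; it is judged then, once.
The state is a dict: "time": time; "q": joint angles; "joint_vel": joint speeds; "joint_torque": joint torques, N m; "tool_pos": TCP position; "tcp_rot": TCP orientation; "wrist_force": force on the tool from outside, world axes, zero at the start; "torque": the same for the moment, N m; "width": opening from 0.0 (shut) to 1.0 (fully open); "grip_force": force on a finger pad.
Only numpy, scipy, OpenCV 4.12 (cv2) and the standard library are available. Lean on these libraries where they do the work, as an engineer would, in place of code of your own. Each camera call takes 0.05 s, during which the arm holds its last target. There are 200 camera calls.

## Task

Lay blue spacer plates flat on top of the brass cell, one on another and centred, until the gap under the clamp bar is filled: swung down by its red knob, the bar must bite on the stack instead of dropping level onto its own stop, but do not overfill it: the bar may stay tilted up by no more than about 8 degrees. Finish while still gripping the red knob and pressing the bar firmly down on the stack; do not let go. Leave unused plates flat on the bench and do not disturb the bottle, the beaker or the green box.

Things in the scene. Friction and masses are not known exactly. Their poses are not given: they have to be found in the camera images.
- stand: White base plate, 250 x 100 x 16 mm, fixed to the bench, carrying the clamp. Origin on the bench surface directly below the centre of the cell. Its x axis points from the cell to the hinge, y is parallel to the hinge pin, z is up. The bar lies along -x when level.
- hinge (a point): Centre of the hinge pin of the clamp bar, between two aluminium cheeks 48 mm wide over all, 100 mm along the stand's +x from its origin and 115 mm above the bench; the pin runs along the stand's y.
- bar (a joint): Angle (rad) of the aluminium clamp bar above level. 0 = level, on the hard stop in its hinge, no lower; 1.57 = upright; 1.95 = leaning back, fully open. Stiff hinge (0.2 N m friction): the bar stays where it is left. Bar 22 mm wide, 12 mm thick, its middle line 20 mm above the hinge pin when level.
- knob: Red cylindrical handle at the bar's free end, 24 mm diameter, 30 mm long along the stand's y, turning freely on its own pin: pinch it across its flat ends and swing the bar. Origin at its centre. At bar angle a (mm): stand x = 100 - 185 cos a + 20 sin a, height = 115 + 185 sin a + 20 cos a. Pushing it down with 8 N is ample.
- nose: Black rubber roller (the nose) under the bar, 16 mm diameter, 24 mm wide, which presses on the stack. Origin on its axis: 100 mm from the hinge pin along the bar; with the bar level its lowest point is at the pin's height, straight above the centre of the cell. 10 mm of height there is 0.1 rad of bar angle.
- cell: Brass measuring cell, a block 60 mm (its x) x 36 mm (its y) x 22 mm high on a steel post, fixed, set at a different height each time. Origin at the centre of its flat top face, above the stand's origin; axes as the stand's. The gap to be filled is hinge height minus this height: 6 to 31 mm.
- spacer_a: Blue plastic spacer plate, 56 mm (its x) x 40 mm (its y) x 12 mm thick, about 25 to 50 g, lying flat on the bench. Origin at the centre of its underside. All four are alike.
- spacer_b: Blue plastic spacer plate, 56 mm (its x) x 40 mm (its y) x 12 mm thick, about 25 to 50 g, lying flat on the bench. Origin at the centre of its underside. All four are alike.
- spacer_c: Blue plastic spacer plate, 56 mm (its x) x 40 mm (its y) x 12 mm thick, about 25 to 50 g, lying flat on the bench. Origin at the centre of its underside. All four are alike.
- spacer_d: Blue plastic spacer plate, 56 mm (its x) x 40 mm (its y) x 12 mm thick, about 25 to 50 g, lying flat on the bench. Origin at the centre of its underside. All four are alike.
- bottle: Closed amber glass bottle, 60 mm diameter, 120 mm tall, standing on the bench. Origin at the centre of its underside. Leave alone.
- beaker: Glass beaker, 60 mm rim diameter, 75 mm tall, standing on the bench. Origin at the centre of its underside. Leave alone.
- tipbox: Green box with a white lid, 82 x 122 x 61 mm, on the bench. Origin at the centre of its underside. Leave alone.

How it is judged:
On the way:
1. a first spacer plate rests on the cell (((contact force between cell and spacer_a above 0.1 N and (horizontal distance between spacer_a and cell below 0.014 m and height (world z) of spacer_a above 0.07 m and angle between spacer_a's own z axis and vertical below 0.12 rad)) or (contact force between cell and spacer_b above 0.1 N and (horizontal distance between spacer_b and cell below 0.014 m and height (world z) of spacer_b above 0.07 m and angle between spacer_b's own z axis and vertical below 0.12 rad)) or (contact force between cell and spacer_c above 0.1 N and (horizontal distance between spacer_c and cell below 0.014 m and height (world z) of spacer_c above 0.07 m and angle between spacer_c's own z axis and vertical below 0.12 rad)) or (contact force between cell and spacer_d above 0.1 N and (horizontal distance between spacer_d and cell below 0.014 m and height (world z) of spacer_d above 0.07 m and angle between spacer_d's own z axis and vertical below 0.12 rad)))), for 0.2 s.
At the end, for the whole second after the job is handed in: Bar under 0.16 rad above level; nose presses a plate, and plates press the cell, with over 6 N; fingers on the red knob with over 1 N; every plate flat (0.12 rad), either stacked with its centre within 14 mm of the cell's or on the bench (value of joint bar below 0.16 rad and (contact force between nose and spacer_a above 6 N or contact force between nose and spacer_b above 6 N or contact force between nose and spacer_c above 6 N or contact force between nose and spacer_d above 6 N) and (contact force between cell and spacer_a above 6 N or contact force between cell and spacer_b above 6 N or contact force between cell and spacer_c above 6 N or contact force between cell and spacer_d above 6 N) and contact force between the fingers and knob above 1 N and ((horizontal distance between spacer_a and cell below 0.014 m and height (world z) of spacer_a above 0.07 m and angle between spacer_a's own z axis and vertical below 0.12 rad) or (height (world z) of spacer_a below 0.006 m and angle between spacer_a's own z axis and vertical below 0.12 rad)) and ((horizontal distance between spacer_b and cell below 0.014 m and height (world z) of spacer_b above 0.07 m and angle between spacer_b's own z axis and vertical below 0.12 rad) or (height (world z) of spacer_b below 0.006 m and angle between spacer_b's own z axis and vertical below 0.12 rad)) and ((horizontal distance between spacer_c and cell below 0.014 m and height (world z) of spacer_c above 0.07 m and angle between spacer_c's own z axis and vertical below 0.12 rad) or (height (world z) of spacer_c below 0.006 m and angle between spacer_c's own z axis and vertical below 0.12 rad)) and ((horizontal distance between spacer_d and cell below 0.014 m and height (world z) of spacer_d above 0.07 m and angle between spacer_d's own z axis and vertical below 0.12 rad) or (height (world z) of spacer_d below 0.006 m and angle between spacer_d's own z axis and vertical below 0.12 rad))); the arm keeps its last pose, push and grip.
It fails at once if the bottle is pushed more than 30 mm or tipped (distance of bottle from where it was at the start of the episode above 0.03 m or angle between bottle's own z axis and vertical above 0.3 rad).
It fails at once if the beaker is pushed more than 30 mm or tipped (distance of beaker from where it was at the start of the episode above 0.03 m or angle between beaker's own z axis and vertical above 0.3 rad).
It fails at once if the green box is pushed more than 30 mm or tipped (distance of tipbox from where it was at the start of the episode above 0.03 m or angle between tipbox's own z axis and vertical above 0.3 rad).
It also fails if it takes over 72 s, if anything falls off the work surface, if the arm or the gripper's body presses on something with over 40 N, if the wrist force passes 120 N, or if a joint passes its speed limit or range.

## Working session

There is one attempt and no reset: what is moved stays moved. The work goes in short steps, Python scripts to look and compute and a tool call to move; the robot and the scene stay as the last step left them, time stands still between calls to the robot, and variables do not carry over. Pictures are saved under pics/ and viewed, at most 10 in all, crops included, and the job is handed in when it is done.

Besides the shell and the picture viewer there is one more tool, called after "Request:" by a JSON object that holds its "op" and its "data". step_arm: Moves the arm, as the interface text tells. Its arguments: {"type":"object","properties":{"motion":{"type":"array","items":{"type":"array","items":{"type":"number"}}},"force":{"type":"number"}},"required":["motion"]}

```bash
mkdir -p pics
cat > h.py <<'E'
import numpy as np, cv2
from workcell import bot
from scipy.spatial.transform import Rotation as R
def Rm(c):
    o=np.array(c["orientation"],float)
    return o if o.shape==(3,3) else R.from_rotvec(o).as_matrix()
def cloud(name,depth):
    c=bot.calibration(name); K=np.array(c["mtx"]); h,w=depth.shape
    u,v=np.meshgrid(np.arange(w),np.arange(h))
    p=cv2.undistortPoints(np.stack([u,v],-1).reshape(-1,1,2).astype(np.float64),K,np.array([c["k1"],0,0,0,0.])).reshape(h,w,2)
    P=np.stack([p[...,0]*depth,-p[...,1]*depth,-depth],-1)
    return P@Rm(c).T+np.array(c["origin"])
def shot(name,tag):
    im,d=bot.read_camera(name); np.savez(f'pics/{tag}.npz',im=im,d=d)
    cv2.imwrite(f'pics/{tag}.png',cv2.resize(im[...,::-1],(800,600),interpolation=cv2.INTER_CUBIC)); return im,d
E
python3 - <<'E'
from h import *
for n in("scene","top"):
    im,d=shot(n,n+"0"); c=bot.calibration(n); print(n,c,(d>0).mean())
print(bot.read_state())
E
```

```text
scene {'mtx': array([[429.50095232,   0.        , 247.07848079],
       [  0.        , 429.50095232, 192.6454835 ],
       [  0.        ,   0.        ,   1.        ]]), 'k1': -0.11987674707679534, 'origin': array([0.9638676 , 0.57383915, 0.80275727]), 'orientation': array([0.27079001, 0.94030016, 2.39947364])} 0.9961039225260416
top {'mtx': array([[376.85231305,   0.        , 259.08778837],
       [  0.        , 376.85231305, 187.73149149],
       [  0.        ,   0.        ,   1.        ]]), 'k1': -0.010355769427238091, 'origin': array([0.47557732, 0.03077161, 1.10871732]), 'orientation': array([ 0.14483039, -0.10476171, -1.59072675])} 0.9958902994791666
{'time': 0.1, 'q': array([ 1.09509429e+00,  2.64691380e-01,  1.60525336e+00,  3.93526018e-05,
        1.27374133e+00, -3.69069760e-02]), 'joint_vel': array([ 3.25977898e-05, -2.53670220e-03, -3.93298724e-03, -2.21552292e-04,
       -1.51847231e-03, -3.36086435e-04]), 'joint_torque': array([ 4.36304199e-04, -5.16707897e+01, -3.68592668e+01, -7.30875081e-05,
        6.29847680e-03, -2.73055988e-06]), 'tool_pos': array([0.28643432, 0.61041177, 0.20926886]), 'tcp_rot': array([-0.68363532, -3.06572575,  0.00316536]), 'wrist_force': array([-0.36540545, -0.3954227 , -0.02275075]), 'torque': array([-0.02973102, -0.00638114,  0.00985675]), 'grip_force': 0.0, 'width': 0.9992869528083467}
```

View pics/top0.png

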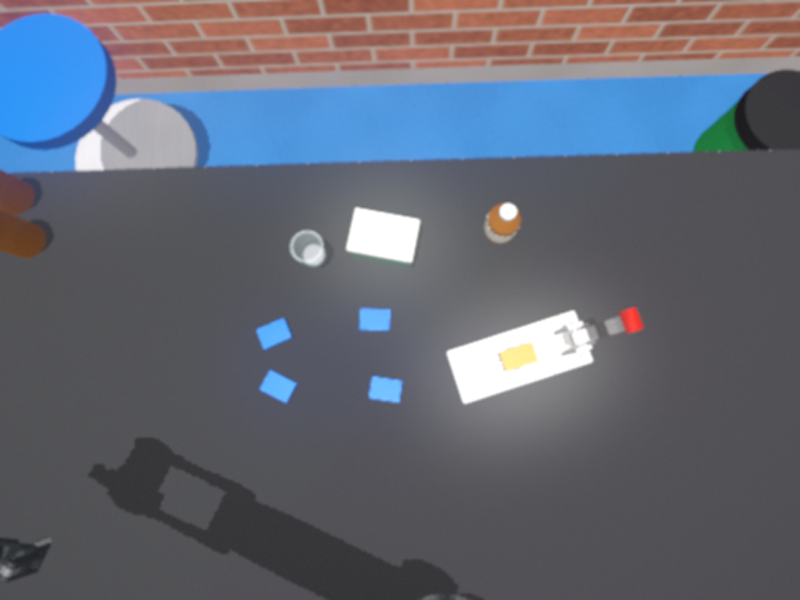

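View pics/scene0.png

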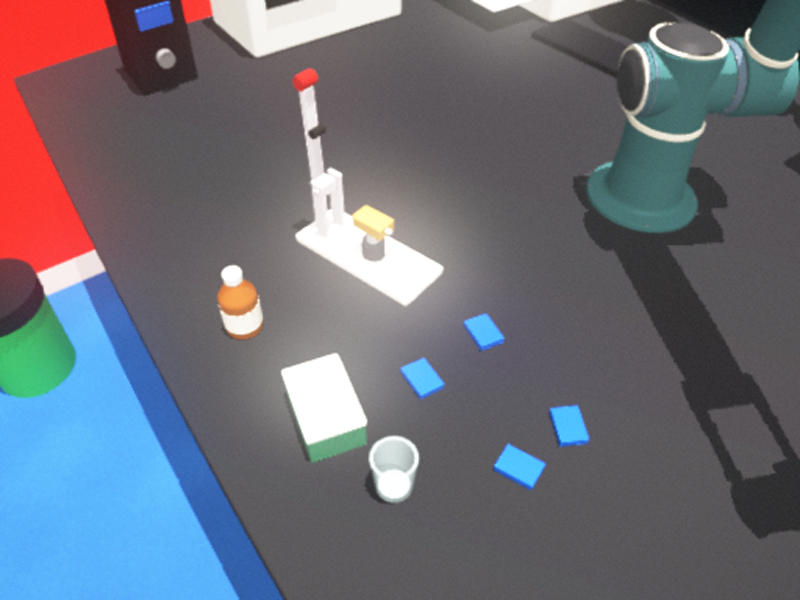

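The top view shows the four plates at (274,333), (375,319), (278,386) and (385,389). The cell is at (518,356) on the white stand, and the bar is upright and leaning back with the red knob at (630,320). The beaker (308,248), box (384,236) and bottle (503,222) lie beyond the plates.

```bash
cat >> h.py <<'E'
def blobs(name,tag,lo,hi,zmin,zmax,amin=60):
    f=np.load(f'pics/{tag}.npz'); im,d=f['im'],f['d']; P=cloud(name,d)
    hsv=cv2.cvtColor(im,cv2.COLOR_RGB2HSV)
    m=(cv2.inRange(hsv,lo,hi)>0)&(P[...,2]>zmin)&(P[...,2]<zmax)&(d>0)
    n,L,s,_=cv2.connectedComponentsWithStats(m.astype(np.uint8)); out=[]
    for i in range(1,n):
        if s[i,4]<amin: continue
        Q=P[L==i]; zt=np.percentile(Q[:,2],90); T=Q[Q[:,2]>np.median(Q[:,2])-.005]
        (c,sz,a)=cv2.minAreaRect((T[:,:2]*1000).astype(np.float32))
        if sz[0]<sz[1]: a+=90
        print(name,"mean",Q.mean(0).round(4),"zmed",np.median(Q[:,2]).round(4),"z90",zt.round(4),"rect",np.round(c,1),np.round(sz,1),"long axis deg",round((a+90)%180-90,1),s[i,4]); out.append(Q)
    return out
E
python3 - <<'E'
from h import *
for n in("top","scene"):
    print('blue');blobs(n,n+"0",(100,120,80),(125,255,255),-.02,.05)
    print('brass');blobs(n,n+"0",(12,90,80),(30,255,255),.05,.13,30)
    print('red');blobs(n,n+"0",(0,150,80),(8,255,255),.2,.4,20)
    print('white');blobs(n,n+"0",(0,0,150),(180,70,255),.008,.03,200)
    print('tall');blobs(n,n+"0",(0,0,0),(180,255,255),.03,.35,100)
E
```

```text
blue
top mean [0.604  0.1159 0.0103] zmed 0.011 z90 0.0143 rect [604.6 114. ] [53.6 41.7] long axis deg 88.7 289
top mean [0.5823 0.3061 0.0099] zmed 0.0112 z90 0.0139 rect [583.1 304.9] [40.4 56.4] long axis deg -67.5 314
top mean [0.4837 0.2969 0.0095] zmed 0.0109 z90 0.014 rect [484.5 296.4] [56.7 40. ] long axis deg 62.5 326
top mean [0.4743 0.0974 0.0096] zmed 0.011 z90 0.0134 rect [474.8  96.1] [55.5 39.9] long axis deg 80.4 318
brass
top mean [ 0.7631 -0.1219  0.0826] zmed 0.0824 z90 0.0924 rect [ 769.8 -125. ] [55.4 41.6] long axis deg 63.5 215
top mean [0.7576 0.7762 0.0798] zmed 0.0774 z90 0.105 rect [755.7 777.9] [10.1 45.9] long axis deg -49.5 190
top mean [ 0.5243 -0.1349  0.0951] zmed 0.0951 z90 0.0976 rect [ 524.3 -134.9] [29.9 53.8] long axis deg -73.5 224
red
top mean [ 0.5603 -0.2559  0.3077] zmed 0.3084 z90 0.3104 rect [ 561.  -257.7] [29.9 21.2] long axis deg 14.7 147
white
top mean [ 0.5257 -0.1415  0.0153] zmed 0.0153 z90 0.018 rect [ 528.8 -150.8] [ 99.8 246.9] long axis deg -73.5 2444
tall
top mean [0.805  0.7837 0.0697] zmed 0.0677 z90 0.1064 rect [821.1 791.
[... 2237 characters left out ...]
-28.5 368
scene mean [-0.0504  0.0078  0.2219] zmed 0.2425 z90 0.3249 rect [-37.8  27.1] [128.3 293.4] long axis deg -29.0 9709
scene mean [ 0.561  -0.2405  0.1667] zmed 0.1475 z90 0.2935 rect [ 561.6 -250.8] [33.5 33.5] long axis deg 8.4 1281
scene mean [ 0.53   -0.129   0.0782] zmed 0.089 z90 0.0979 rect [ 524.8 -133.3] [40.2 69.8] long axis deg -74.1 558
scene mean [ 0.7811 -0.112   0.0777] zmed 0.0791 z90 0.1189 rect [ 779.8 -121.1] [45.9 56.2] long axis deg -28.1 820
scene mean [0.7598 0.1046 0.059 ] zmed 0.061 z90 0.0628 rect [756.6  95.2] [124.3  82.9] long axis deg 77.3 2199
scene mean [0.7348 0.2318 0.0585] zmed 0.0606 z90 0.0757 rect [735.7 232.9] [58.1 55.6] long axis deg 56.1 704
```

```bash
cat >> h.py <<'E'
def to(*targets):
    """targets: (x,y,z,heading of tool y, deg) -> dx,dy,dz cm, twist deg"""
    s=bot.read_state(); M=R.from_rotvec(s['tcp_rot']).as_matrix(); p=s['tool_pos']
    hd=np.degrees(np.arctan2(M[1,1],M[0,1])); print('t',s['time'],'pos',p.round(4),'head',hd.round(2),'z',M[:,2].round(3),'w',s['width'],'F',s['wrist_force'].round(2),'grip',s['grip_force'])
    for t in targets:
        d=M.T@(np.array(t[:3])-p)*100; tw=(hd-t[3]+90)%180-90
        print(t,'->',d.round(2),round(tw,1))
E
python3 - <<'E'
from h import *
to((.605,.115,.21,-3.5),(.605,.115,.1,-3.5),(.605,.115,.004,-3.5))
f=np.load('pics/scene0.npz');P=cloud('scene',f['d'])
e=np.array([.284,-.959]);r=(P[...,:2]-[.5243,-.1349]);a=r@e;b=r@[.959,.284]
m=(abs(a)<.022)&(abs(b)<.012)&(P[...,2]>.05);print(np.median(P[m],0),m.sum())
E
```

```text
t 0.1 pos [0.2864 0.6104 0.2093] head 64.86 z [-0.001 -0.002 -1.   ] w 0.9992869528083467 F [-0.37 -0.4  -0.02] grip 0.0
(0.605, 0.115, 0.21, -3.5) -> [-4.989e+01 -3.131e+01 -1.000e-02] 68.4
(0.605, 0.115, 0.1, -3.5) -> [-49.89 -31.29  10.99] 68.4
(0.605, 0.115, 0.004, -3.5) -> [-49.89 -31.27  20.59] 68.4
[ 0.52614167 -0.13119139  0.09627193] 142
```

Request:
{"op": "step_arm", "data": {"motion": [[6,-12,-8,0,20],[6,-25,-16,0,35],[6,-38,-24,0,50],[6,-49.9,-31.3,0,68.4],[6,-49.9,-31.3,0,68.4],[6,-49.9,-31.3,0,68.4],[6,-49.9,-31.3,0,68.4],[6,-49.9,-31.3,0,68.4],[6,-49.9,-31.3,0,68.4],[6,-49.9,-31.3,0,68.4],[6,-49.9,-31.3,0,68.4],[6,-49.9,-31.3,0,68.4],[6,-49.9,-31.3,0,68.4],[6,-49.9,-31.3,5,68.4],[6,-49.9,-31.3,9,68.4],[6,-49.9,-31.3,12,68.4],[6,-49.9,-31.3,12,68.4],[6,-49.9,-31.3,12,68.4]], "force": 40}}

```text
time: 1.9
tool_pos: [0.6047, 0.1163, 0.0901]
tcp_rot: [-2.287, -2.152, 0.002]
wrist_force: [0.1, -0.1, 0.0]
width: 0.704
grip_force: 0.0
```

Run:
```python
from h import *
im,d=shot('scene','s1')
cv2.imwrite('pics/s1c.png',cv2.resize(im[150:330,220:430,::-1],(700,600)))
to((.6055,.1155,.004,-3.5))
```

```text
t 1.95 pos [0.6063 0.1164 0.0919] head -3.51 z [ 0.002  0.    -1.   ] w 0.6994537819980454 F [ 0.79  0.37 -0.23] grip 0.0
(0.6055, 0.1155, 0.004, -3.5) -> [-0.1  -0.09  8.79] -0.0
```

View pics/s1c.png

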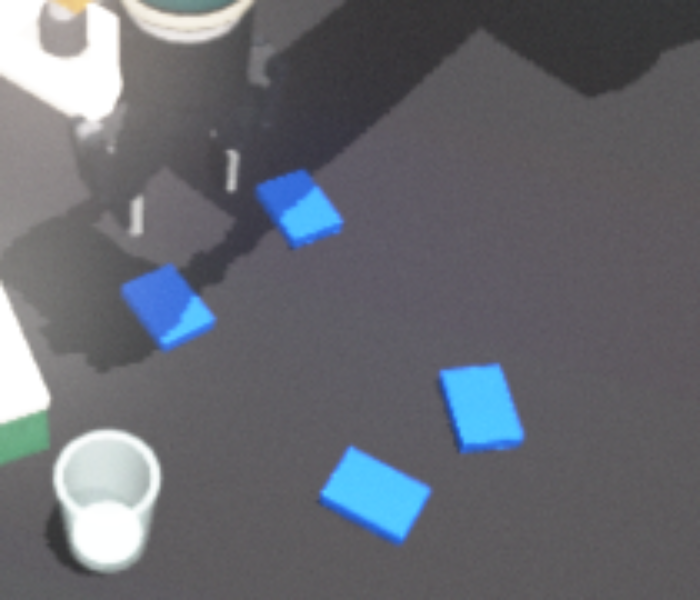

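Gripper hangs above plate A (crop 170,305), with the fingers straddling its short sides. I'll descend and grip.

Request:
{"op": "step_arm", "data": {"motion": [[6,-0.05,-0.05,4,0],[6,-0.05,-0.05,7.5,0],[6,-0.05,-0.05,8.9,0],[6,-0.05,-0.05,8.9,0],[6,-0.05,-0.05,8.9,0],[3,-0.05,-0.05,8.9,0],[3,-0.05,-0.05,8.9,0],[3,-0.05,-0.05,8.9,0],[3,-0.05,-0.05,8.9,0],[3,-0.05,-0.05,8.9,0]], "force": 40}}

```text
time: 2.95
tool_pos: [0.6051, 0.1152, 0.0018]
tcp_rot: [2.289, 2.151, 0.0]
wrist_force: [-0.7, 0.3, -0.9]
width: 0.351
grip_force: 0.0
```

Run:
```python
from h import *
to((.6055,.1155,.21,-3.5),(.5243,-.1345,.21,16.5),(.5243,-.1345,.0957+.003,16.5))
```

```text
t 2.95 pos [0.6051 0.1152 0.0018] head -3.55 z [ 0.  0. -1.] w 0.35076166809198756 F [-0.73  0.31 -0.86] grip 0.0
(0.6055, 0.1155, 0.21, -3.5) -> [  0.03   0.04 -20.82] -0.0
(0.5243, -0.1345, 0.21, 16.5) -> [-25.42  -6.52 -20.83] -20.0
(0.5243, -0.1345, 0.0987, 16.5) -> [-25.42  -6.52  -9.7 ] -20.0
```

Run:
```python
from h import *
im,d=shot('scene','s2')
cv2.imwrite('pics/s2c.png',cv2.resize(im[150:270,200:340,::-1],(700,600),interpolation=cv2.INTER_CUBIC))
blobs('scene','s2',(100,120,60),(125,255,255),-.02,.05)
```

```text
scene mean [0.4778 0.1004 0.0107] zmed 0.0119 z90 0.014 rect [476.9  96.7] [58.3 41.3] long axis deg 80.5 383
scene mean [0.6068 0.1241 0.0112] zmed 0.0122 z90 0.0144 rect [606.  116.4] [57.1 40.5] long axis deg 87.0 336
scene mean [0.4874 0.2976 0.0112] zmed 0.0122 z90 0.0143 rect [486.1 297.2] [58.1 42.5] long axis deg 62.3 451
scene mean [0.5854 0.3062 0.0094] zmed 0.0113 z90 0.0138 rect [584.6 306.1] [42.6 56.5] long axis deg -67.5 323
```

View pics/s2c.png

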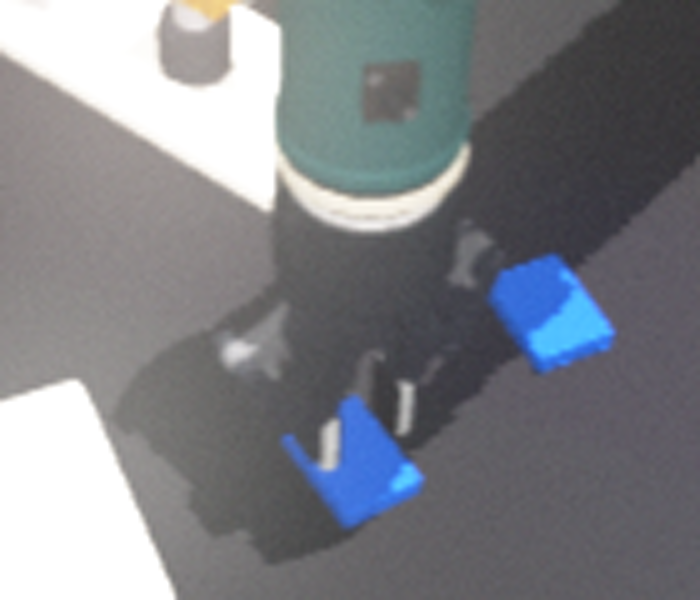

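The left fingertip (crop 328,465) lies over the plate's top and the right one is at (405,430), so the tips have closed above the plate. I'll measure the tip height from the depth image.

Run:
```python
from h import *
f=np.load('pics/s2.npz');P=cloud('scene',f['d']);im=f['im']
for u in(264,265,266,280,281):
    print(u,[(v,*(P[v,u]*1000).round().astype(int)) for v in range(232,248,2)])
```

```text
264 [(232, np.int64(630), np.int64(125), np.int64(71)), (234, np.int64(632), np.int64(127), np.int64(67)), (236, np.int64(628), np.int64(122), np.int64(53)), (238, np.int64(628), np.int64(123), np.int64(46)), (240, np.int64(627), np.int64(120), np.int64(35)), (242, np.int64(627), np.int64(122), np.int64(29)), (244, np.int64(623), np.int64(116), np.int64(11)), (246, np.int64(625), np.int64(120), np.int64(10))]
265 [(232, np.int64(629), np.int64(127), np.int64(73)), (234, np.int64(630), np.int64(128), np.int64(67)), (236, np.int64(627), np.int64(124), np.int64(53)), (238, np.int64(626), np.int64(123), np.int64(44)), (240, np.int64(627), np.int64(124), np.int64(39)), (242, np.int64(628), np.int64(126), np.int64(34)), (244, np.int64(621), np.int64(118), np.int64(12)), (246, np.int64(623), np.int64(121), np.int64(10))]
266 [(232, np.int64(626), np.int64(126), np.int64(69)), (234, np.int64(626), np.int64(126), np.int64(62)), (236, np.int64(626), np.int64(126), np.int64(55)), (238, np.int64(627), np.int64(129), np.int64(52)), (240, np.int64(624), np.int64(124), np.int64(37)), (242, np.int64
[... 261 characters left out ...]
589), np.int64(129), np.int64(30)), (238, np.int64(578), np.int64(117), np.int64(1)), (240, np.int64(586), np.int64(127), np.int64(11)), (242, np.int64(590), np.int64(132), np.int64(12)), (244, np.int64(595), np.int64(138), np.int64(15)), (246, np.int64(597), np.int64(141), np.int64(12))]
281 [(232, np.int64(587), np.int64(129), np.int64(43)), (234, np.int64(587), np.int64(129), np.int64(36)), (236, np.int64(584), np.int64(127), np.int64(25)), (238, np.int64(575), np.int64(117), np.int64(-1)), (240, np.int64(579), np.int64(123), np.int64(1)), (242, np.int64(584), np.int64(129), np.int64(4)), (244, np.int64(592), np.int64(139), np.int64(14)), (246, np.int64(596), np.int64(144), np.int64(15))]
```

Request:
{"op": "step_arm", "data": {"motion": [[6,0,0,0,0],[6,0,0,0,0],[6,0,0,0,0],[6,0,0,0,0],[6,0,0,0.8,0],[6,0,0,1.4,0],[6,0,0,1.8,0],[6,0,0,1.8,0],[6,0,0,1.8,0]]}}

```text
time: 3.9
tool_pos: [0.6047, 0.1152, -0.0169]
tcp_rot: [-2.289, -2.151, 0.001]
wrist_force: [0.5, 0.6, 0.5]
width: 0.702
grip_force: 0.0
```

Run:
```python
from h import *
to((.605,.115,.0,-3.5))
im,d=shot('scene','s3')
cv2.imwrite('pics/s3c.png',cv2.resize(im[150:270,200:340,::-1],(700,600),interpolation=cv2.INTER_CUBIC))
```

```text
t 3.9 pos [ 0.6047  0.1152 -0.0169] head -3.54 z [-0.001 -0.    -1.   ] w 0.7018452515470524 F [0.46 0.58 0.53] grip 0.0
(0.605, 0.115, 0.0, -3.5) -> [-0.02  0.03 -1.69] -0.0
```

View pics/s3c.png

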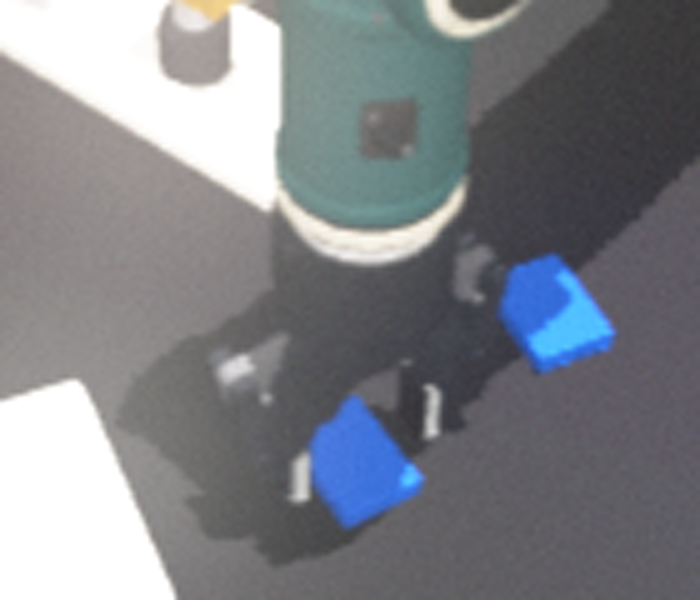

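The tips (300,500) and (430,438) now straddle the plate, still about 10 mm above the bench. I'll go a bit lower and close.

Request:
{"op": "step_arm", "data": {"motion": [[6,0,0,0.3,0],[6,0,0,0.5,0],[6,0,0,0.5,0],[3,0,0,0.5,0],[3,0,0,0.5,0],[3,0,0,0.5,0],[3,0,0,0.5,0],[3,0,0,0.5,0]]}}

```text
time: 4.75
tool_pos: [0.6053, 0.1153, -0.0212]
tcp_rot: [2.289, 2.151, 0.001]
wrist_force: [0.1, -0.4, 1.0]
width: 0.454
grip_force: 41.9
```

Request:
{"op": "step_arm", "data": {"motion": [[3,0,0,-3,0],[3,0,0,-7,0],[3,0,0,-11,0],[3,0,0,-15,0],[3,0,0,-18,0],[3,-4,-1,-18,-6],[3,-8,-2,-18,-12],[3,-12,-3,-18,-20],[3,-16,-4.1,-18,-20],[3,-20,-5.1,-18,-20],[3,-25.4,-6.5,-18,-20],[3,-25.4,-6.5,-18,-20],[3,-25.4,-6.5,-18,-20],[3,-25.4,-6.5,-18,-20],[3,-25.4,-6.5,-18,-20]]}}

```text
time: 6.25
tool_pos: [0.5248, -0.133, 0.1583]
tcp_rot: [-1.878, -2.518, -0.001]
wrist_force: [0.3, 0.0, 0.6]
width: 0.454
grip_force: 41.7
```

Run:
```python
from h import *
im,d=shot('scene','s4')
cv2.imwrite('pics/s4c.png',cv2.resize(im[60:210,170:345,::-1],(700,600),interpolation=cv2.INTER_CUBIC))
to((.5245,-.1345,.085,16.5),(.5245,-.1345,.0757,16.5))
blobs('scene','s4',(100,120,60),(125,255,255),.05,.3)
```

```text
t 6.3 pos [ 0.5248 -0.1329  0.1583] head 16.57 z [-0.  0. -1.] w 0.45068867226588166 F [0.3  0.16 0.06] grip 41.7394495010376
(0.5245, -0.1345, 0.085, 16.5) -> [-0.15 -0.07  7.33] 0.1
(0.5245, -0.1345, 0.0757, 16.5) -> [-0.15 -0.07  8.26] 0.1
scene mean [ 0.6018 -0.9159  0.1825] zmed 0.1829 z90 0.2025 rect [ 600.8 -915.3] [18.7 82.7] long axis deg -1.2 330
scene mean [ 0.521  -0.1195  0.1909] zmed 0.1913 z90 0.1936 rect [ 515.9 -121.7] [55.9 36.2] long axis deg 55.6 196
```

View pics/s4c.png

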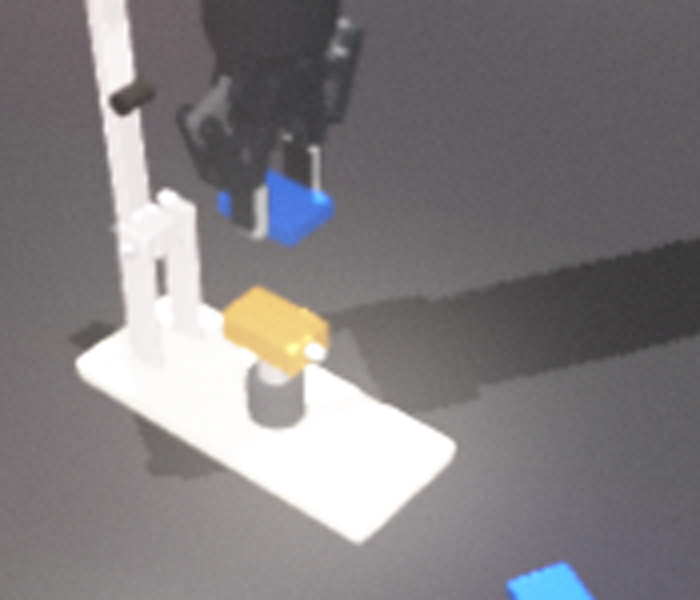

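Plate A is held level at crop (278,210), above and aligned with the cell at (275,325). I'll lower it until it touches.

Request:
{"op": "step_arm", "data": {"motion": [[3,-0.15,-0.05,3,0],[3,-0.15,-0.05,6,0],[3,-0.15,-0.05,7.5,0],[3,-0.15,-0.05,8.0,0],[3,-0.15,-0.05,8.2,0],[3,-0.15,-0.05,8.35,0],[3,-0.15,-0.05,8.35,0],[3,-0.15,-0.05,8.35,0]]}}

```text
time: 7.1
tool_pos: [0.5253, -0.1361, 0.0761]
tcp_rot: [1.879, 2.515, 0.001]
wrist_force: [-0.5, -0.3, -0.2]
width: 0.456
grip_force: 41.7
```

Request:
{"op": "step_arm", "data": {"motion": [[3,0,0,0.08,0],[3,0,0,0.16,0],[3,0,0,0.16,0],[3,0,0,0.16,0]]}}

```text
time: 7.5
tool_pos: [0.525, -0.1361, 0.0749]
tcp_rot: [1.88, 2.515, 0.001]
wrist_force: [-1.1, 0.0, 7.5]
width: 0.455
grip_force: 42.4
```

Request:
{"op": "step_arm", "data": {"motion": [[5.5,0,0,0,0],[5.5,0,0,0,0],[5.5,0,0,0,0],[5.5,0,0,0,0],[6,0,0,-3,0],[6,0,0,-8,0],[6,0,0,-12,0],[6,0,0,-12,0]]}}

```text
time: 8.3
tool_pos: [0.5291, -0.1373, 0.2009]
tcp_rot: [1.873, 2.507, 0.007]
wrist_force: [1.1, -0.7, 0.6]
width: 0.704
grip_force: 0.0
```

Run:
```python
from h import *
shot('scene','s5'); blobs('scene','s5',(100,120,60),(125,255,255),-.02,.15)
to((.476,.0968,.19,-10),(.476,.0968,-.0212,-10))
```

```text
scene mean [ 0.5278 -0.1324  0.1083] zmed 0.1086 z90 0.1106 rect [ 525.5 -134.6] [43.1 56.1] long axis deg -72.0 263
scene mean [0.4778 0.1001 0.0105] zmed 0.0119 z90 0.0144 rect [477.1  96.8] [58.4 41.6] long axis deg 80.8 303
scene mean [0.4909 0.3004 0.0091] zmed 0.0108 z90 0.014 rect [485.9 296.5] [59.1 42.4] long axis deg 62.5 188
scene mean [0.5886 0.3082 0.0072] zmed 0.0081 z90 0.0134 rect [583.5 305.1] [45.6 57.8] long axis deg -65.6 181
t 8.35 pos [ 0.5272 -0.1367  0.1976] head 16.46 z [ 0.008 -0.002 -1.   ] w 0.7028482974124082 F [ 0.58 -0.71 -0.02] grip 0.0
(0.476, 0.0968, 0.19, -10) -> [23.85  1.71  0.66] 26.5
(0.476, 0.0968, -0.0212, -10) -> [23.94  1.56 21.78] 26.5
```

Request:
{"op": "step_arm", "data": {"motion": [[6,5,0.4,0,8],[6,10,0.8,0,16],[6,15,1.2,0,24],[6,20,1.6,0,26.5],[6,23.8,1.8,0,26.5],[6,23.8,1.8,4,26.5],[6,23.8,1.8,8,26.5],[6,23.8,1.8,12,26.5],[6,23.8,1.8,14.5,26.5],[6,23.8,1.8,14.5,26.5],[6,23.8,1.8,14.5,26.5],[6,23.8,1.8,14.5,26.5]]}}

```text
time: 9.55
tool_pos: [0.4755, 0.0976, 0.0497]
tcp_rot: [2.407, 2.018, 0.003]
wrist_force: [0.3, -0.2, 0.8]
width: 0.705
grip_force: 0.0
```

Run:
```python
from h import *
to((.476,.0968,-.0212,-9.8))
```

```text
t 9.55 pos [0.4755 0.0976 0.0497] head -10.05 z [ 0.002  0.    -1.   ] w 0.705219110959128 F [ 0.28 -0.23  0.78] grip 0.0
(0.476, 0.0968, -0.0212, -9.8) -> [-0.08  0.05  7.09] -0.3
```

Request:
{"op": "step_arm", "data": {"motion": [[6,-0.05,0,3,0],[6,-0.05,0,5,0],[6,-0.05,0,6.4,0],[6,-0.05,0,7.0,0],[6,-0.05,0,7.0,0],[6,-0.05,0,7.0,0],[3,-0.05,0,7.0,0],[3,-0.05,0,7.0,0],[3,-0.05,0,7.0,0],[3,-0.05,0,7.0,0],[3,-0.05,0,7.0,0]]}}

```text
time: 10.65
tool_pos: [0.4757, 0.0972, -0.0201]
tcp_rot: [2.406, 2.018, 0.004]
wrist_force: [-1.0, -0.1, 5.5]
width: 0.458
grip_force: 41.2
```

Run:
```python
from h import *
to((.476,.0968,.17,-10),(.525,-.1355,.17,16.5))
```

```text
t 10.65 pos [ 0.4757  0.0972 -0.0201] head -10.04 z [ 0.003  0.    -1.   ] w 0.4578782489727252 F [-0.98 -0.14  5.48] grip 41.24316215515137
(0.476, 0.0968, 0.17, -10) -> [ -0.02   0.09 -19.01] -0.0
(0.525, -0.1355, 0.17, 16.5) -> [-22.04   8.97 -19.01] -26.5
```

Request:
{"op": "step_arm", "data": {"motion": [[3,0,0,-4,0],[3,0,0,-9,0],[3,0,0,-14,0],[3,0,0,-19,0],[3,-3,1.2,-19,-6],[3,-7,2.9,-19,-14],[3,-11,4.5,-19,-22],[3,-15,6.1,-19,-26.5],[3,-19,7.7,-19,-26.5],[3,-22.05,8.95,-19,-26.5],[3,-22.05,8.95,-19,-26.5],[3,-22.05,8.95,-19,-26.5],[3,-22.05,8.95,-19,-26.5],[3,-22.05,8.95,-19,-26.5]]}}

```text
time: 12.05
tool_pos: [0.5235, -0.1345, 0.1683]
tcp_rot: [-1.879, -2.518, -0.0]
wrist_force: [0.3, 0.3, -0.8]
width: 0.456
grip_force: 40.6
```

Run:
```python
from h import *
to((.525,-.1355,.09,16.5),(.525,-.1355,.088,16.5))
```

```text
t 12.05 pos [ 0.5235 -0.1345  0.1683] head 16.54 z [-0.  0. -1.] w 0.4563624198410634 F [ 0.33  0.34 -0.76] grip 40.63759803771973
(0.525, -0.1355, 0.09, 16.5) -> [-0.14  0.12  7.83] 0.0
(0.525, -0.1355, 0.088, 16.5) -> [-0.14  0.12  8.03] 0.0
```

Request:
{"op": "step_arm", "data": {"motion": [[3,0,0.1,3,0],[3,0,0.1,6,0],[3,0,0.1,7.3,0],[3,0,0.1,7.7,0],[3,0,0.1,7.85,0],[3,0,0.1,7.95,0],[3,0,0.1,7.95,0],[3,0,0.1,7.95,0]]}}

```text
time: 12.85
tool_pos: [0.5256, -0.1357, 0.09]
tcp_rot: [1.88, 2.515, 0.001]
wrist_force: [0.5, -0.3, -0.5]
width: 0.455
grip_force: 40.6
```

Request:
{"op": "step_arm", "data": {"motion": [[3,0,0,0.08,0],[3,0,0,0.16,0],[3,0,0,0.22,0],[3,0,0,0.22,0],[3,0,0,0.22,0]]}}

```text
time: 13.35
tool_pos: [0.5252, -0.1356, 0.0881]
tcp_rot: [1.88, 2.516, 0.0]
wrist_force: [-2.5, 1.3, 7.1]
width: 0.455
grip_force: 41.4
```

Request:
{"op": "step_arm", "data": {"motion": [[5.5,0,0,0,0],[5.5,0,0,0,0],[5.5,0,0,0,0],[5.5,0,0,0,0],[6,0,0,-3,0],[6,0,0,-8,0],[6,0,0,-13,0],[6,0,0,-18,0],[6,0,0,-23,0],[6,0,0,-28,0],[6,0,0,-28,0],[6,0,0,-28,0],[6,0,0,-28,0]]}}

```text
time: 14.65
tool_pos: [0.5241, -0.1352, 0.3649]
tcp_rot: [-1.879, -2.515, 0.001]
wrist_force: [-0.4, 0.1, -0.9]
width: 0.704
grip_force: 0.0
```

Run:
```python
from h import *
im,d=shot('scene','s6'); blobs('scene','s6',(100,120,60),(125,255,255),-.02,.15)
blobs('scene','s6',(0,150,60),(8,255,255),.2,.4,20)
cv2.imwrite('pics/s6c.png',cv2.resize(im[20:200,130:340,::-1],(700,600),interpolation=cv2.INTER_CUBIC))
c=np.array([.5245,-.1345]);e=np.array([.284,-.959])
for a in(1.57,1.6,1.63,1.7): print(a,c+e*(.1-.185*np.cos(a)+.02*np.sin(a)),.115+.185*np.sin(a)+.02*np.cos(a))
to((.561,-.2577,.36,16.5),(.561,-.2577,.27,16.5))
```

```text
scene mean [ 0.5291 -0.1329  0.118 ] zmed 0.1201 z90 0.1223 rect [ 525.5 -134.3] [42.1 57.3] long axis deg -74.5 299
scene mean [0.4905 0.3002 0.009 ] zmed 0.0105 z90 0.0141 rect [485.9 296.8] [58.6 42. ] long axis deg 62.9 185
scene mean [0.5887 0.3084 0.0073] zmed 0.0088 z90 0.0134 rect [585.2 306.3] [42.2 56.1] long axis deg -68.8 178
scene mean [ 0.5654 -0.2527  0.3036] zmed 0.3046 z90 0.3104 rect [ 562.1 -255.6] [33.6 21.9] long axis deg 10.9 134
1.57 [ 0.55853816 -0.24943871] 0.30001586787660406
1.6 [ 0.56011172 -0.25475225] 0.2993371261166527
1.63 [ 0.56167879 -0.26004388] 0.29849249338557904
1.7 [ 0.56530215 -0.27227908] 0.2958811000477962
t 14.7 pos [ 0.5238 -0.1351  0.3642] head 16.46 z [-0.004  0.001 -1.   ] w 0.7035687410783765 F [-0.7  -0.03 -0.49] grip 0.0
(0.561, -0.2577, 0.36, 16.5) -> [-12.81   0.1    0.39] -0.0
(0.561, -0.2577, 0.27, 16.5) -> [-12.83   0.13   9.39] -0.0
```

View pics/s6c.png

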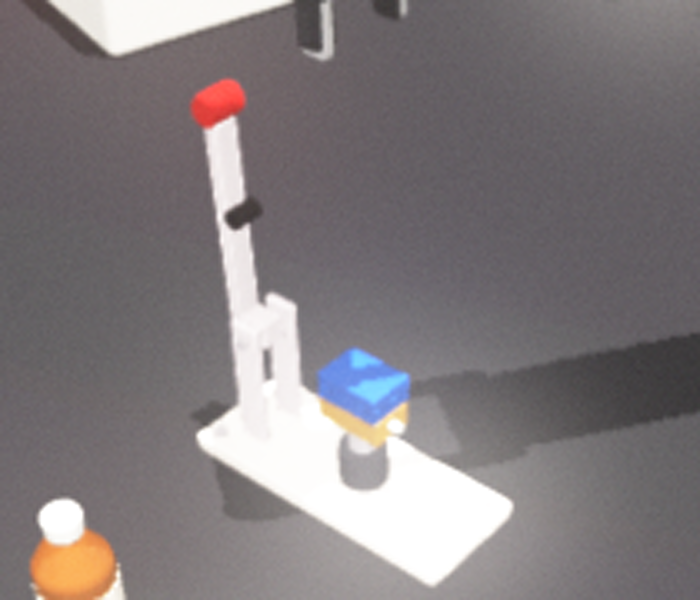

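Both plates are stacked squarely on the cell at (365,385) with the top at about 120 mm. The knob is free at (218,103), upright. I'll go over the knob next.

Request:
{"op": "step_arm", "data": {"motion": [[6,-4,0.1,0,0],[6,-8,0.1,0,0],[6,-12.7,0.1,0,0],[6,-12.7,0.1,0,0],[6,-12.7,0.1,0,0],[6,-12.7,0.1,3,0],[6,-12.7,0.1,6,0],[6,-12.7,0.1,8,0],[6,-12.7,0.1,10.2,0],[6,-12.7,0.1,10.2,0],[6,-12.7,0.1,10.2,0],[2,-12.7,0.1,10.2,0],[2,-12.7,0.1,10.2,0],[2,-12.7,0.1,10.2,0],[2,-12.7,0.1,10.2,0],[2,-12.7,0.1,10.2,0],[2,-12.7,0.1,10.2,0]], "force": 50}}

```text
time: 16.4
tool_pos: [0.5618, -0.2579, 0.2669]
tcp_rot: [1.88, 2.514, -0.001]
wrist_force: [-4.7, -1.0, 6.1]
width: 0.338
grip_force: 51.0
```

Run:
```python
from h import *
im,d=shot('scene','s7')
cv2.imwrite('pics/s7c.png',cv2.resize(im[20:140,130:270,::-1],(700,600),interpolation=cv2.INTER_CUBIC))
s=bot.read_state();p=s['tool_pos'];to(tuple(p)+(16.5,))
# path: keep tool offset to knob; tool x = -stand x
a0=1.61
K=lambda a:np.array([100-185*np.cos(a)+20*np.sin(a),115+185*np.sin(a)+20*np.cos(a)])/10
for a in np.arange(1.6,-.01,-.1).tolist()+[.05]:
    d=K(a)-K(a0); print(round(a,2),'dx',(-d[0]).round(2),'dz',(-d[1]).round(2))
```

```text
t 16.45 pos [ 0.5618 -0.2579  0.2668] head 16.44 z [ 0.002 -0.002 -1.   ] w 0.33853689516404795 F [-3.39 -0.83  5.65] grip 51.000139117240906
(np.float64(0.561787973090646), np.float64(-0.25789349257864186), np.float64(0.26684980216205134), 16.5) -> [0. 0. 0.] -0.1
1.6 dx 0.18 dz -0.03
1.5 dx 2.04 dz -0.19
1.4 dx 3.9 dz -0.16
1.3 dx 5.75 dz 0.05
1.2 dx 7.56 dz 0.44
1.1 dx 9.33 dz 1.01
1.0 dx 11.04 dz 1.76
0.9 dx 12.66 dz 2.67
0.8 dx 14.18 dz 3.74
0.7 dx 15.58 dz 4.96
0.6 dx 16.86 dz 6.31
0.5 dx 18.0 dz 7.78
0.4 dx 18.98 dz 9.36
0.3 dx 19.81 dz 11.03
0.2 dx 20.46 dz 12.77
0.1 dx 20.93 dz 14.57
-0.0 dx 21.22 dz 16.41
0.05 dx 21.1 dz 15.49
```

View pics/s7c.png

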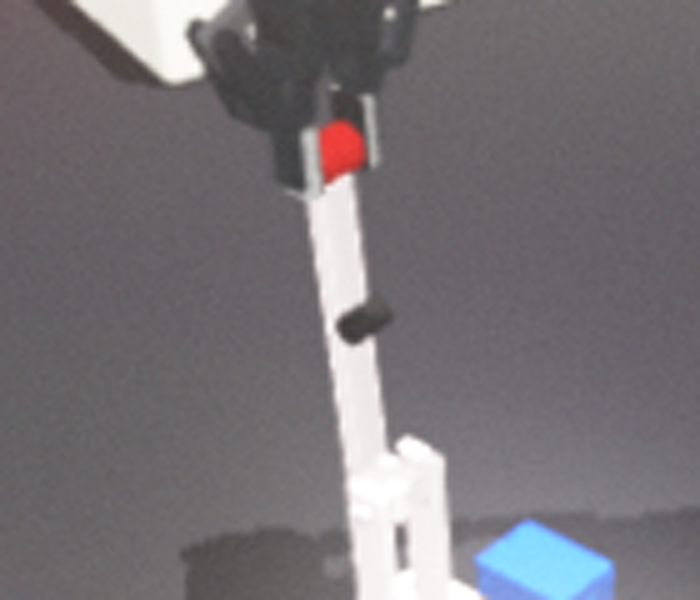

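The pads grip the red knob (340,150) across its ends, with the nose at (365,320) free. I'll swing down along the arc.

Request:
{"op": "step_arm", "data": {"motion": [[2,1,0,-0.1,0],[2,2.04,0,-0.19,0],[2,3.9,0,-0.16,0],[2,5.75,0,0.05,0],[2,7.56,0,0.44,0],[2,9.33,0,1.01,0],[2,11.04,0,1.76,0],[2,12.66,0,2.67,0],[2,14.18,0,3.74,0],[2,15.58,0,4.96,0],[2,16.86,0,6.31,0],[2,18.0,0,7.78,0],[2,18.98,0,9.36,0],[2,19.81,0,11.03,0],[2,20.46,0,12.77,0],[2,20.46,0,12.77,0],[2,20.46,0,12.77,0],[2,20.46,0,12.77,0]]}}

```text
time: 18.25
tool_pos: [0.5033, -0.0609, 0.137]
tcp_rot: [-1.88, -2.515, 0.001]
wrist_force: [-2.3, -0.5, -1.6]
width: 0.337
grip_force: 50.4
```

Run:
```python
from h import *
to((.5,-.05,.13,16.5))
```

```text
t 18.25 pos [ 0.5033 -0.0609  0.137 ] head 16.45 z [-0.001  0.    -1.   ] w 0.33709368046005067 F [-2.28 -0.51 -1.6 ] grip 50.39815664291382
(0.5, -0.05, 0.13, 16.5) -> [ 1.13 -0.    0.7 ] -0.1
```

Request:
{"op": "step_arm", "data": {"motion": [[2,0.25,0,0.9,0],[2,0.47,0,1.8,0],[2,0.6,0,2.4,0],[2,0.65,0,2.7,0],[2,0.65,0,2.7,0],[2,0.65,0,2.7,0]]}}

```text
time: 18.85
tool_pos: [0.5019, -0.0553, 0.1118]
tcp_rot: [1.88, 2.516, -0.002]
wrist_force: [-8.1, -2.4, 8.9]
width: 0.342
grip_force: 52.0
```

Request:
{"op": "step_arm", "data": {"motion": [[2,0,-0.05,0.1,0],[2,0,-0.1,0.2,0],[2,0,-0.1,0.3,0],[2,0,-0.1,0.3,0],[2,0,-0.1,0.3,0],[2,0,-0.1,0.3,0]]}}

```text
time: 19.45
tool_pos: [0.502, -0.0552, 0.1112]
tcp_rot: [1.88, 2.515, 0.001]
wrist_force: [-12.3, -1.1, 21.9]
width: 0.34
grip_force: 53.6
```

Run:
```python
from h import *
im,d=shot('scene','s8'); blobs('scene','s8',(100,120,60),(125,255,255),-.02,.15)
cv2.imwrite('pics/s8c.png',cv2.resize(im[60:200,160:323,::-1],(700,600),interpolation=cv2.INTER_CUBIC))
to((.5,-.05,.11,16.5))
```

```text
scene mean [ 0.5358 -0.1241  0.1171] zmed 0.1192 z90 0.122 rect [ 534.9 -131.3] [22.8 56.2] long axis deg -71.3 151
scene mean [0.4874 0.2974 0.0112] zmed 0.0123 z90 0.0142 rect [486.4 297.2] [59.  42.1] long axis deg 61.5 458
scene mean [0.5858 0.3059 0.0094] zmed 0.0116 z90 0.014 rect [584.6 306.1] [42.8 55.8] long axis deg -69.5 303
t 19.5 pos [ 0.502  -0.0552  0.1112] head 16.45 z [ 0.002 -0.001 -1.   ] w 0.3387922107185676 F [-1.158e+01 -2.000e-02  2.059e+01] grip 53.562496304512024
(0.5, -0.05, 0.11, 16.5) -> [ 0.56 -0.04  0.12] -0.1
```

View pics/s8c.png

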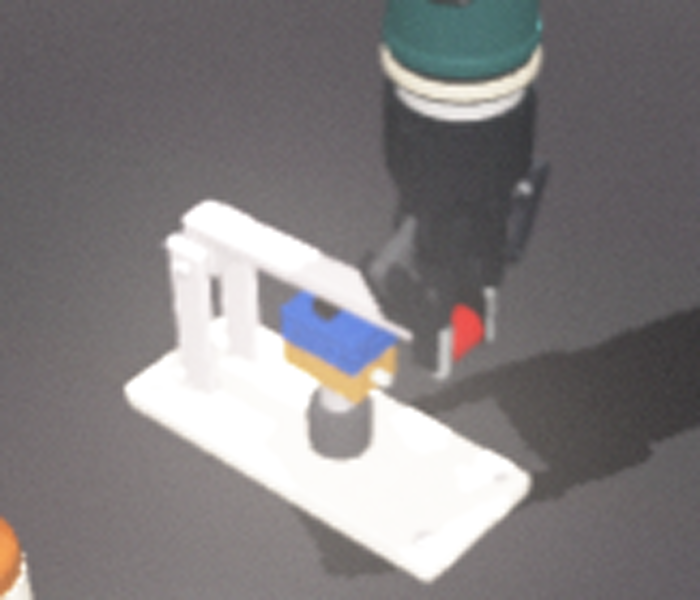

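The nose (325,308) sits on the two-plate stack with the knob still held. TCP travel puts the bar at about 0.05 rad, and the push is about 21 N with no further sinking. I'll hold briefly and hand in.

Request:
{"op": "step_arm", "data": {"motion": [[2,0,0,0,0],[2,0,0,0,0],[2,0,0,0,0],[2,0,0,0,0],[2,0,0,0,0]]}}

```text
time: 20.0
tool_pos: [0.502, -0.0552, 0.1112]
tcp_rot: [1.88, 2.515, 0.001]
wrist_force: [-11.5, -0.8, 22.5]
width: 0.34
grip_force: 53.6
```

Run:
```python
from h import *
to((.5,-.05,.11,16.5)); print(bot.finish_job())
```

```text
t 20.0 pos [ 0.502  -0.0552  0.1112] head 16.45 z [ 0.002 -0.001 -1.   ] w 0.3398355875206984 F [-11.46  -0.8   22.49] grip 53.558229804039
(0.5, -0.05, 0.11, 16.5) -> [ 0.56 -0.04  0.12] -0.0
the job is handed in; nothing more can be done
None
```

I handed the job in at about 20 s (no verdict was returned): two plates are centred on the cell, the bar bites on them at about 0.05 rad above level, and the arm still grips the red knob, pressing down with about 22 N.

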